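Close the filling pan with its sealing lid

ROBOT

A 6-joint arm with a two-finger parallel gripper is mounted at the origin on the work surface. World frame = base frame: x ahead of the robot, y to its left, z up, the work surface at z = 0. Lengths are in m, angles in degrees, forces in N, time in s.
With the tool pointing down it reaches from about 0.325 to 0.9 m from the base axis. Payload 6.1 kg.
Tool frame: the origin (TCP) lies at the very end of the fingers, on their centre line; the grasp point (between the pads) lies 19 mm behind it (grip_point_offset is the distance from the TCP to the grasp point, in m); z points along the fingers, y is the direction in which the jaws open and shut (so a half turn about z gives the same grasp; the last joint's range is limited). The gripper opens to 85 mm and grips with 20 to 120 N. Pads are 22 mm wide; open, the fingers measure 114 mm over their backs; the gripper's body (76 mm by 85 mm) begins 54 mm behind the grasp point. The pads swing forward as they close: fully open they stand 13 mm farther back than shut.
Start: joints at [68.119, 12.628, 87.462, -0, 79.91, -7.225], TCP at [0.158, 0.605, 0.231] pointing down, gripper open.
Joint ranges: [-170.65, 170.65], [-52.31, 119.04], [5.05, 147.46], [-71.25, 251.25], [11.57, 151.72], [-153.62, 153.62]. Speed limits (degrees/s): [147.25, 147.25, 172.46, 180, 180, 180].

INTERFACE

Orientations are given as [roll, pitch, yaw] about the fixed x, y, z axes, in that order (R = Rz(yaw) Ry(pitch) Rx(roll)).
In Python, from cell import * gives the robot as it stands.
- The arm moves only by the tool drive_tool, never from a script. Its argument "targets" is a list of rows, each an object with "grip": the opening, from 0 (shut) to 1 (fully open); "xyz": the shift along the tool's x, y, z in m, a list of three; "yaw": the turn about the tool's z in degrees. In form: [{"grip": grip, "xyz": [x, y, z], "yaw": yaw}, ...]. A call has 1 to 12 rows; each row shifts and turns the pose as measured when the row begins, along the tool's axes as they then stand; what a row does not reach is not made up. A row lasts 1/8 s, in which the tool goes at most 62.5 mm and 10.7 degrees, less where a joint would pass 70% of its speed; a pose out of reach is approached as far as the arm can. A call with a gripper value outside its range is refused whole. The fingers move at their own pace and stop on an object; "grip_force" is the grip in N (left out, the last holds). Time passes only in rows, so rows that do not move let the fingers close. It gives the time, the measured TCP pose, the force and the opening at its end, in the units of the state.
- state(): the state, without advancing time (a new reading comes with each control period).
- camera(name): name is "scene" or "top" or "wrist"; returns a dict with "frame" (480x640x3 uint8, blue, green, red), "mtx" (3x3 intrinsics, pixels), "rvec" (rotation vector, rad) and "tvec" (3), from world to camera coordinates, as OpenCV has them. Camera axes: x right, y down, z forward; pixel columns grow to the right and rows downward; lengths in m; the calibration is good to about 2 mm. A picture is of the moment at which its call begins. There is no depth.
- hand_in(): hands the job in, once; it reports no verdict.
The state is a dict: "t": time; "joints": joint angles; "qd": joint speeds; "joint_efforts": joint torques, N m; "tool_pos": TCP position; "ee_rot": TCP orientation; "ft_force": force on the tool from outside, world axes, zero at the start; "moment": the same for the moment, N m; "grip_width": finger opening in m.
Only numpy, scipy, OpenCV 4.12 (cv2) and the standard library are available. Lean on these libraries where they do the work, as an engineer would, in place of code of your own. Each camera call takes 0.05 s, during which the arm holds its last target.

TASK

The pan of choux buns in the counter-top holder stands open. Take the lid that fits it out of the rack, lay it flat on the bench with its handle up and let go, then pick it up by the handle, set it on the open pan and press it down until its seal is fully home and the lid sits level on the rim. Leave the other things in the rack, the lid of the neighbouring pan and the tall pot where they are.

Things in the scene. Friction and masses are not known exactly. Their poses are not given: they have to be found in the camera images.
- lid_mid (a point): Loose steel lid to be fitted, 172 (its x) x 104 (its y) mm, 0.3 kg. Middle of its plate, half-way through the 20 mm thickness; z points to the handle side. Top face z +10 mm. Rim 8 mm thick (z +2 to +10) overhangs by 12 mm a stepped bottom of 148 x 80 mm (z -10 to +2) that drops into the pan. Starts standing on a long edge in a rack slot, -y up, top edge 120 mm above the bench.
- lid_handle: The loose lid's bridge handle, at the middle of its bar, 32.5 mm above lid_mid along the lid's z; same axes. The bar runs along x: 92 mm long, 14 mm wide (y), 11 mm thick, on two posts at x = +-40 mm, open below by 17 mm. In the rack it faces the rack's +y side. The standing lid leans up to about 5 degrees either way in its slot.
- lid_seal (a point): Middle of the plane of the rim's underside (2 mm above lid_mid along z). Round the stepped bottom runs a light silicone seal in four corner sections, standing 6 mm below the rim. Each corner yields slowly at about 4 to 5 N (some 18 N for the whole lid) and then stays pressed in; a lid just laid on sits 6 mm proud of the pan.
- pan_mouth (a point): Centre of the open pan's mouth, level with its rim's top face (108 mm above the bench); z up, x along the pan's length. Rim 176 (x) x 108 (y) mm, mouth 156 x 88 mm, pan 100 mm deep; the buns end 20 mm below the rim. Fixed in the left or right side of the holder. Lid seated: lid_mid 2 mm below this point; laid on, not pressed: 4 mm above.
- rack: Fixed wire rack, three slots in a row along its y (at -75, 0, +75 mm); footprint 132 (x) x 238 (y) mm; origin at the centre of its underside, on the bench. Things stand on rails 16 mm above the bench between pairs of upright wires at x = +-62 mm, 24 mm apart, 83 mm tall.
- holder: Fixed steel counter-top holder with two pans side by side along its y (118 mm between pan centres), 210 (x) x 256 (y) mm, 108 mm high; origin at the centre of its underside.
- big_lid_mid (a point): A larger steel lid of the same build, 172 x 158 mm, for a bigger pan: stays in the rack. It stands on its 172 mm edge (158 mm tall); this point is the middle of its 20 mm plate, z to its handle side (handle 28 mm high).
- board_mid (a point): A white plastic cutting board 200 x 130 x 20 mm standing on its long edge in the rack: stays there. Its centre.
- closed_lid_mid (a point): The lid already seated on the neighbouring pan in the holder, same shape as the loose lid, handle up, middle of its 20 mm plate: to be left alone.
- pot_mid (a point): A tall open steel pot, radius 55 mm, 150 mm high, standing on the bench; two side handles reach out to 90 mm from its axis, 128 mm above the bench. To be left alone. Its centre, half-way up.

How it is judged:
By the outcome, as a careful person would: the job done as asked, in the order asked, and still so for the second after the job is handed in, with the robot touching nothing.
It also fails if it takes over 70 s, if anything falls off the work surface, if the arm or the gripper's body presses on something with over 40 N, if the wrist force passes 120 N, or if a joint passes its speed limit or range.

## Working session

There is one attempt and no reset: what is moved stays moved. The work goes in short steps, Python scripts to look and compute and a tool call to move; the robot and the scene stay as the last step left them, time stands still between calls to the robot, and variables do not carry over. Pictures are saved under pics/ and viewed, and the job is handed in when it is done.

Besides the shell and the picture viewer there is one more tool, called after "Request:" as name([rows], argument=value, ...), one row to a line, values as JSON. drive_tool: Moves the arm, as the interface text tells. Its arguments: {"type":"object","properties":{"targets":{"type":"array","items":{"type":"object","properties":{"grip":{"type":"number"},"xyz":{"type":"array","items":{"type":"number"}},"yaw":{"type":"number"}}}},"grip_force":{"type":"number"}},"required":["targets"]}

```bash
ls; mkdir -p pics; python3 - <<'E'
from cell import *
import cv2
print(state())
for n in ("scene","top","wrist"):
    c=camera(n); cv2.imwrite(f"pics/{n}0.png",c["frame"])
    import numpy as np
    R=cv2.Rodrigues(np.array(c["rvec"]))[0]; print(n,c["mtx"],(-R.T@np.array(c["tvec"]).ravel()),R)
E
```

```text
pics
{'t': 0.0, 'joints': array([ 6.81192327e+01,  1.26765551e+01,  8.75269418e+01, -6.93592629e-04,
        7.99125669e+01, -7.22624276e+00]), 'qd': array([ 0.02320851,  0.03968736,  0.03600519,  0.06036943,  0.04778643,
       -0.04666561]), 'joint_efforts': array([-1.26138082e-03, -4.96891308e+01, -3.89393485e+01, -5.39462235e-04,
        1.11661985e-02, -7.00753333e-06]), 'tool_pos': array([0.15790299, 0.60407354, 0.2301742 ]), 'ee_rot': array([-1.79884772e+02, -1.39221808e-02,  1.65345584e+02]), 'ft_force': array([-0.15764273, -0.13125996, -0.21714432]), 'moment': array([0.01068035, 0.01372713, 0.02775459]), 'grip_width': 0.08521499943144502}
scene [[438.07770231   0.         319.78186258]
 [  0.         438.07770231 238.64139413]
 [  0.           0.           1.        ]] [1.14333058 0.44757907 0.64559402] [[-0.67021989  0.74209118  0.01029427]
 [ 0.46004345  0.42629282 -0.77886742]
 [-0.58237902 -0.51727663 -0.62710411]]
top [[548.47914858   0.         314.22358224]
 [  0.         548.47914858 235.09771104]
 [  0.           0.           1.        ]] [ 0.51096077 -0.02036526  1.29607713] [[ 0.00107379 -0.99999447  0.00314666]
 [-0.99462448 -0.00139382 -0.10353842]
 [ 0.10354224 -0.00301857 -0.99462048]]
wrist [[351.71665992   0.         321.34963674]
 [  0.         351.71665992 240.71604673]
 [  0.           0.           1.        ]] [0.09004536 0.62150144 0.37239476] [[ 0.2517589   0.96778401 -0.00340177]
 [ 0.93145177 -0.24135031  0.27230063]
 [ 0.26270717 -0.07172269 -0.96220621]]
```

View pics/scene0.png

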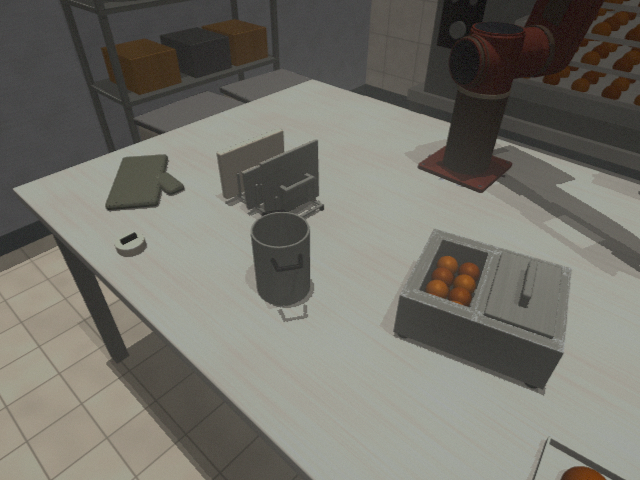

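View pics/top0.png

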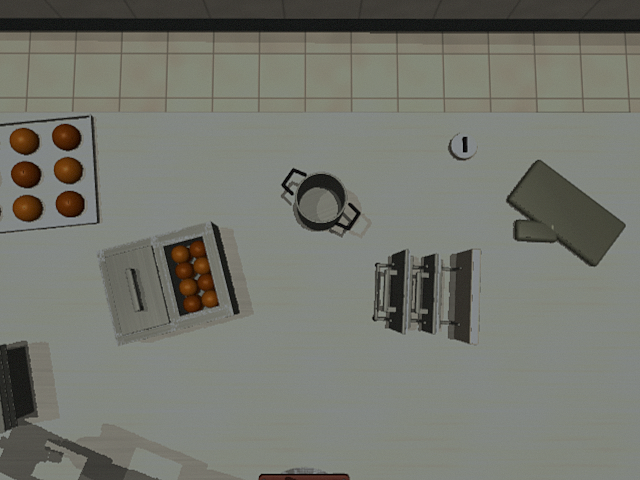

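View pics/wrist0.png

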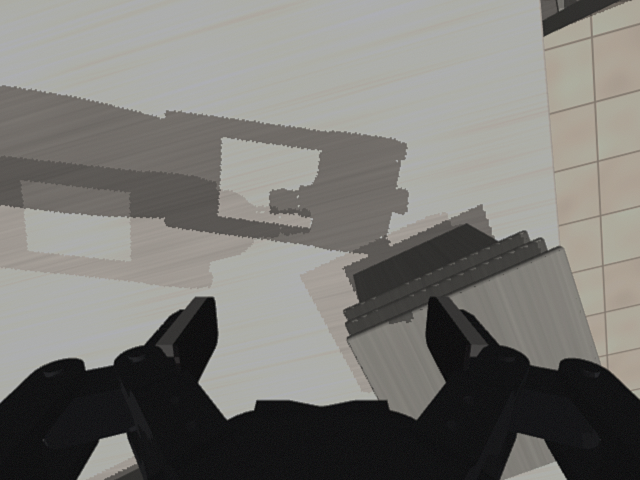

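```bash
python3 - <<'E'
import cv2
a=cv2.imread("pics/top0.png")[235:360,350:500]; b=cv2.imread("pics/scene0.png")[120:230,200:340]
cv2.imwrite("pics/z1.png",cv2.resize(a,None,fx=5,fy=5,interpolation=cv2.INTER_CUBIC)[:600,:800])
cv2.imwrite("pics/z2.png",cv2.resize(b,None,fx=5,fy=5,interpolation=cv2.INTER_CUBIC))
E
```

```text
(no output)
```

View pics/z1.png

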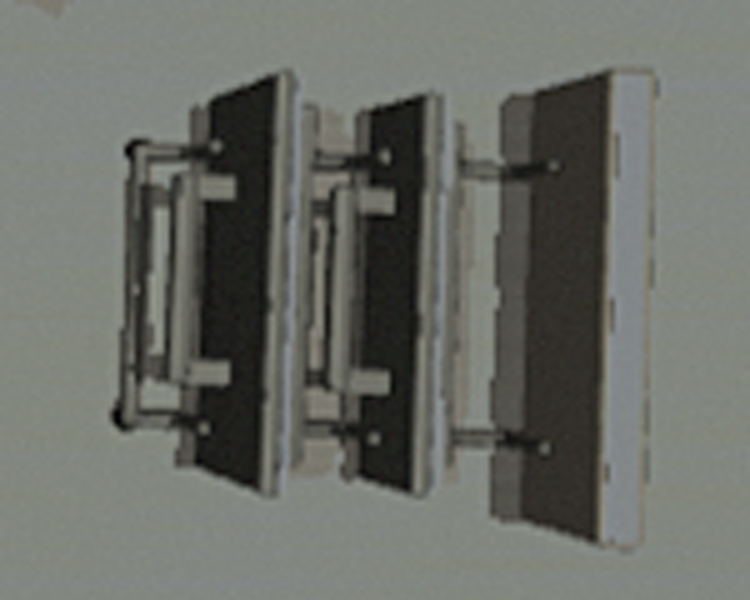

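View pics/z2.png

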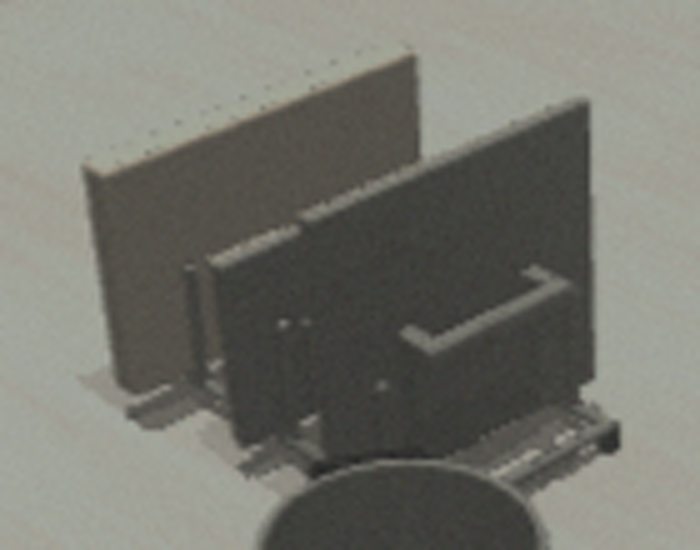

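```bash
cat > h.py <<'E'
import cv2, numpy as np
from cell import *
def ray(c,u,v,z):
    R=cv2.Rodrigues(np.array(c["rvec"]))[0]; t=np.array(c["tvec"]).ravel()
    p=cv2.undistortPoints(np.array([[[u,v]]],float),np.array(c["mtx"]),None).ravel()
    d=R.T@np.array([p[0],p[1],1]); o=-R.T@t
    return o+d*(z-o[2])/d[2]
def proj(c,P):
    return cv2.projectPoints(np.array(P,float).reshape(-1,3),np.array(c["rvec"]),np.array(c["tvec"]),np.array(c["mtx"]),None)[0].reshape(-1,2)
E
python3 - <<'E'
from h import *
c=camera("top"); f=c["frame"]
z=lambda x,y,h: ray(c,350+(x+.5)/5-.5,235+(y+.5)/5-.5,h).round(4)
print("midlid rim edge: hs",z(425,95,.12),z(413,495,.12),"far",z(443,95,.12),z(431,495,.12))
print("handle bar ends",z(343,188,.075),z(343,392,.075))
print("biglid rim",z(280,72,.174),z(262,495,.174),z(297,72,.174))
print("board",z(612,72,.146),z(600,545,.146),z(655,72,.146))
# wire tops z=.083
for p in [(217,147),(205,428),(386,157),(376,438),(556,165),(545,447)]: print("wire",p,z(*p,.083))
g=cv2.resize(f[245:345,405:455],None,fx=6,fy=6,interpolation=cv2.INTER_NEAREST)
cv2.imwrite("pics/z3.png",cv2.convertScaleAbs(g,alpha=1.6))
g=cv2.resize(f[215:350,95:250],None,fx=4,fy=4,interpolation=cv2.INTER_CUBIC)
cv2.imwrite("pics/z4.png",cv2.convertScaleAbs(g,alpha=1.4))
E
```

```text
midlid rim edge: hs [ 0.5938 -0.2828  0.12  ] [ 0.424 -0.274  0.12 ] far [ 0.5938 -0.2905  0.12  ] [ 0.424  -0.2816  0.12  ]
handle bar ends [ 0.5554 -0.2554  0.075 ] [ 0.4655 -0.2537  0.075 ]
biglid rim [ 0.5993 -0.2114  0.174 ] [ 0.428  -0.2013  0.174 ] [ 0.5994 -0.2183  0.174 ]
board [ 0.6017 -0.3559  0.146 ] [ 0.4056 -0.3453  0.146 ] [ 0.6018 -0.3741  0.146 ]
wire (217, 147) [ 0.5732 -0.1984  0.083 ]
wire (205, 428) [ 0.4502 -0.1915  0.083 ]
wire (386, 157) [ 0.5689 -0.2732  0.083 ]
wire (376, 438) [ 0.4459 -0.2663  0.083 ]
wire (556, 165) [ 0.5654 -0.3483  0.083 ]
wire (545, 447) [ 0.4421 -0.3402  0.083 ]
```

View pics/z3.png

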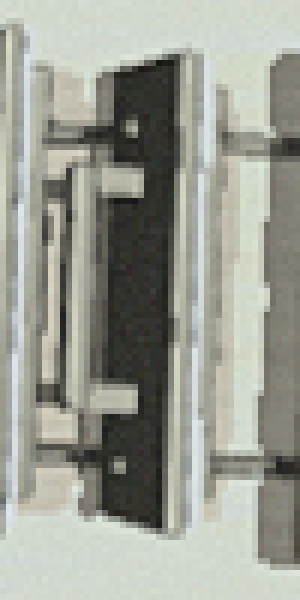

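View pics/z4.png

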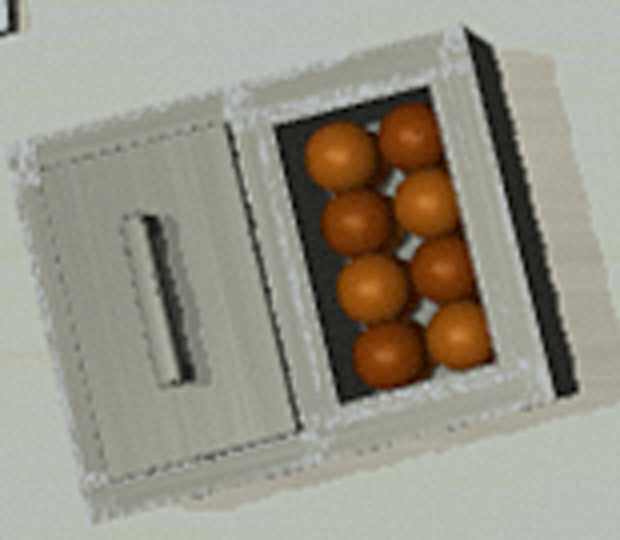

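```bash
cat >> h.py <<'E'
from scipy.spatial.transform import Rotation as Ro
def go(x,y,z,yaw=None):
    s=state(); R=Ro.from_euler("xyz",s["ee_rot"],degrees=True).as_matrix()
    d=R.T@(np.array([x,y,z])-s["tool_pos"])
    print("t",round(s["t"],2),"pos",s["tool_pos"].round(4),"rot",s["ee_rot"].round(2),"F",s["ft_force"].round(1),"w",round(s["grip_width"],4),"tool delta mm",(d*1000).round(1), "turn", None if yaw is None else round(-((yaw-s["ee_rot"][2]+180)%360-180),2))
E
python3 - <<'E'
from h import *
c=camera("top")
z=lambda x,y,h: ray(c,95+(x+.5)/4-.5,215+(y+.5)/4-.5,h).round(4)
print("mouth",[z(*p,.108) for p in [(275,126),(433,87),(495,360),(340,403)]])
print("holder",[z(*p,.108) for p in [(12,150),(462,28),(552,398),(95,520)]])
print("closed handle",[z(*p,.144) for p in [(140,213),(175,385)]])
print("pot",ray(c,320,201,.15))
go(.40,.03,.26,165.3)
go(.509,-.287,.26,177)
E
```

```text
mouth [array([0.6101, 0.3036, 0.108 ]), array([0.6315, 0.2183, 0.108 ]), array([0.4842, 0.1818, 0.108 ]), array([0.4612, 0.2644, 0.108 ])]
holder [array([0.5969, 0.4456, 0.108 ]), array([0.6639, 0.2032, 0.108 ]), array([0.464 , 0.1508, 0.108 ]), array([0.3994, 0.3932, 0.108 ])]
closed handle [array([0.5613, 0.3631, 0.144 ]), array([0.4719, 0.3417, 0.144 ])]
pot [ 0.70278009 -0.03598057  0.15      ]
t 0.25 pos [0.158  0.6044 0.2308] rot [-1.7994e+02 -1.0000e-02  1.6534e+02] F [ 0.2  0.9 -0.6] w 0.0853 tool delta mm [-379.4 -494.5  -28.8] turn 0.04
t 0.25 pos [0.158  0.6044 0.2308] rot [-1.7994e+02 -1.0000e-02  1.6534e+02] F [ 0.2  0.9 -0.6] w 0.0853 tool delta mm [-565.1 -773.6  -28.6] turn -11.66
```

Request:
drive_tool([
  {"grip": 0.6,"xyz": [-0.022,-0.03,-0.003],"yaw": 0},
  {"grip": 0.6,"xyz": [-0.022,-0.03,-0.003],"yaw": 0},
  {"grip": 0.6,"xyz": [-0.022,-0.03,-0.003],"yaw": 0},
  {"grip": 0.6,"xyz": [-0.022,-0.03,-0.003],"yaw": 0},
  {"grip": 0.6,"xyz": [-0.022,-0.03,-0.003],"yaw": 0},
  {"grip": 0.6,"xyz": [-0.022,-0.03,-0.003],"yaw": 0},
  {"grip": 0.6,"xyz": [-0.022,-0.03,-0.003],"yaw": 0},
  {"grip": 0.6,"xyz": [-0.022,-0.03,-0.003],"yaw": 0},
  {"grip": 0.6,"xyz": [-0.022,-0.03,-0.003],"yaw": 0},
  {"grip": 0.6,"xyz": [-0.022,-0.03,-0.003],"yaw": 0},
  {"grip": 0.6,"xyz": [-0.022,-0.03,0],"yaw": 0},
  {"grip": 0.6,"xyz": [-0.022,-0.03,0],"yaw": 0},
])

```text
t: 1.75
tool_pos: [0.326, 0.1781, 0.2615]
ee_rot: [-180.0, 0.2, 165.7]
ft_force: [1.5, 0.0, 0.2]
grip_width: 0.0512
```

```bash
python3 -c "
from h import *
go(.509,-.287,.26,177)"
```

```text
t 1.75 pos [0.326  0.1781 0.2615] rot [-1.7998e+02  1.7000e-01  1.6567e+02] F [1.5 0.  0.2] w 0.0512 tool delta mm [-292.4 -405.4    2.5] turn -11.33
```

Request:
drive_tool([
  {"grip": 0.6,"xyz": [-0.024,-0.034,0],"yaw": 0},
  {"grip": 0.6,"xyz": [-0.024,-0.034,0],"yaw": 0},
  {"grip": 0.6,"xyz": [-0.024,-0.034,0],"yaw": 0},
  {"grip": 0.6,"xyz": [-0.024,-0.034,0],"yaw": 0},
  {"grip": 0.6,"xyz": [-0.024,-0.034,0],"yaw": 0},
  {"grip": 0.6,"xyz": [-0.024,-0.034,0],"yaw": 0},
  {"grip": 0.6,"xyz": [-0.024,-0.034,0],"yaw": 0},
  {"grip": 0.6,"xyz": [-0.024,-0.034,0],"yaw": 0},
  {"grip": 0.6,"xyz": [-0.024,-0.034,0],"yaw": 0},
  {"grip": 0.6,"xyz": [-0.024,-0.034,0],"yaw": -5},
  {"grip": 0.6,"xyz": [-0.024,-0.034,0],"yaw": -5},
  {"grip": 0.6,"xyz": [0,0,0],"yaw": -1},
])

```text
t: 3.25
tool_pos: [0.496, -0.2655, 0.2634]
ee_rot: [-180.0, 0.5, 176.8]
ft_force: [-0.3, 0.7, -0.5]
grip_width: 0.0512
```

```bash
python3 -c "
from h import *
c=camera('wrist'); cv2.imwrite('pics/w1.png',c['frame'])
go(.509,-.287,.2,177)
print(proj(c,[[.509-.086,-.287+.0045,.12],[.509+.086,-.287-.0045,.12],[.509,-.287,.12],[.51,-.2546,.068]]))"
```

```text
t 3.3 pos [ 0.4956 -0.2643  0.2634] rot [179.97   0.47 176.81] F [-0.3 -0.  -0.3] w 0.0515 tool delta mm [-14.1 -22.   63.5] turn -0.19
[[295.43908466 137.28429916]
 [299.87512967 333.62130769]
 [297.83712626 243.42035319]
 [334.13602305 227.51199048]]
```

View pics/w1.png

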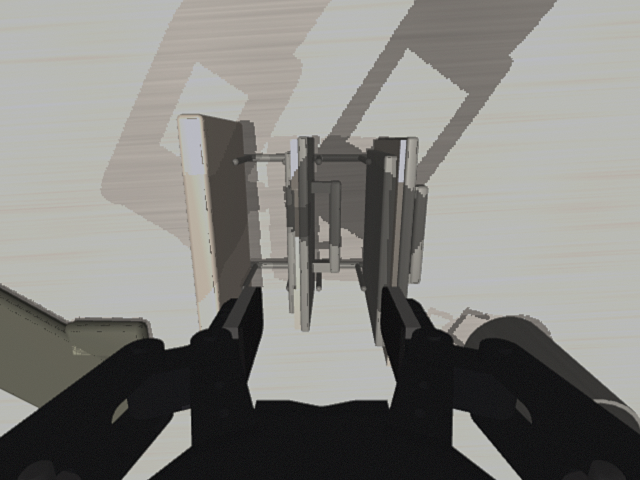

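Request:
drive_tool([
  {"grip": 0.6,"xyz": [-0.014,-0.022,0],"yaw": 0},
  {"grip": 0.6,"xyz": [0,0,0.02],"yaw": 0},
  {"grip": 0.6,"xyz": [0,0,0.025],"yaw": 0},
  {"grip": 0.6,"xyz": [0,0,0.025],"yaw": 0},
  {"grip": 0.6,"xyz": [0,0,0],"yaw": 0},
])

```text
t: 3.92
tool_pos: [0.5065, -0.2801, 0.189]
ee_rot: [179.7, 0.3, 176.9]
ft_force: [-0.2, 1.2, 0.3]
grip_width: 0.0514
```

```bash
python3 -c "
from h import *
c=camera('wrist'); cv2.imwrite('pics/w2.png',c['frame'])
go(.509,-.287,.09,177)"
```

```text
t 3.98 pos [ 0.5074 -0.2807  0.1907] rot [179.79   0.39 176.86] F [0.1 0.4 0.7] w 0.0516 tool delta mm [ -1.3  -6.6 100.7] turn -0.14
```

View pics/w2.png

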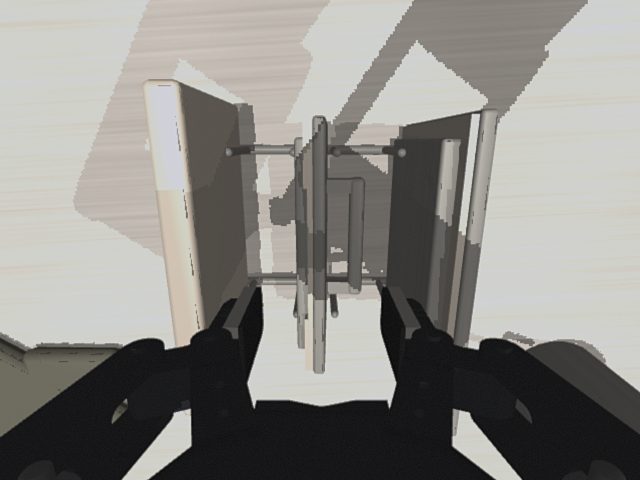

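Request:
drive_tool([
  {"grip": 0.6,"xyz": [-0.001,-0.007,0.02],"yaw": 0},
  {"grip": 0.6,"xyz": [0,0,0.025],"yaw": 0},
  {"grip": 0.6,"xyz": [0,0,0.025],"yaw": 0},
  {"grip": 0.6,"xyz": [0,0,0.025],"yaw": 0},
  {"grip": 0.6,"xyz": [0,0,0.006],"yaw": 0},
  {"grip": 0.6,"xyz": [0,0,0],"yaw": 0},
])

```text
t: 4.72
tool_pos: [0.5108, -0.2895, 0.0885]
ee_rot: [-180.0, 0.7, 176.9]
ft_force: [0.6, 0.2, -0.3]
grip_width: 0.0513
```

```bash
python3 -c "
from h import *
go(.509,-.287,.09,177)"
```

```text
t 4.72 pos [ 0.5108 -0.2895  0.0885] rot [-179.96    0.74  176.86] F [ 0.6  0.2 -0.3] w 0.0513 tool delta mm [ 1.9  2.4 -1.5] turn -0.14
```

Request:
drive_tool([
  {"grip": 0.35,"xyz": [0,0.002,0],"yaw": 0},
  {"grip": 0.25,"xyz": [0,0,0],"yaw": 0},
  {"grip": 0,"xyz": [0,0,0],"yaw": 0},
  {"grip": 0,"xyz": [0,0,0],"yaw": 0},
  {"grip": 0,"xyz": [0,0,0],"yaw": 0},
  {"grip": 0,"xyz": [0,0,0],"yaw": 0},
], grip_force=50)

```text
t: 5.48
tool_pos: [0.5119, -0.2874, 0.0907]
ee_rot: [-179.9, 0.9, 176.9]
ft_force: [1.2, 0.6, -2.1]
grip_width: 0.019
```

```bash
python3 -c "
from h import *
c=camera('wrist'); cv2.imwrite('pics/w3.png',c['frame'])
go(.509,-.287,.09,177)"
```

```text
t 5.53 pos [ 0.5119 -0.2874  0.0907] rot [-179.92    0.88  176.87] F [ 0.7  1.  -1.9] w 0.0189 tool delta mm [2.9 0.3 0.7] turn -0.13
```

View pics/w3.png

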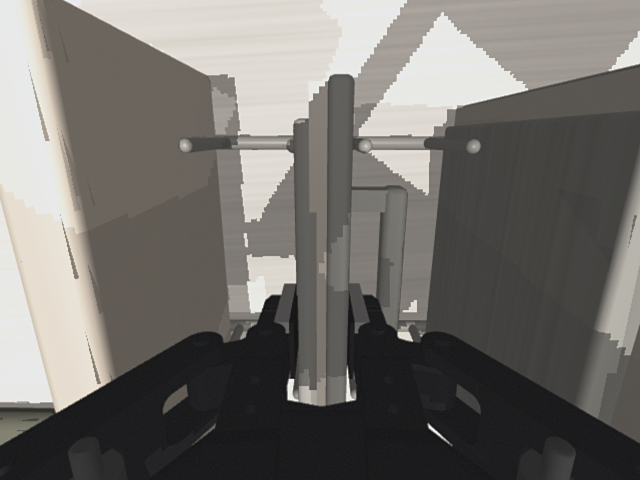

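Request:
drive_tool([
  {"grip": 0,"xyz": [0,0,-0.01],"yaw": 0},
  {"grip": 0,"xyz": [0,0,-0.02],"yaw": 0},
  {"grip": 0,"xyz": [0,0,-0.02],"yaw": 0},
  {"grip": 0,"xyz": [0,0,-0.025],"yaw": 0},
  {"grip": 0,"xyz": [0,0,-0.025],"yaw": 0},
  {"grip": 0,"xyz": [0,0,-0.025],"yaw": 0},
  {"grip": 0,"xyz": [0,0,-0.025],"yaw": 0},
  {"grip": 0,"xyz": [0,0,-0.025],"yaw": 0},
  {"grip": 0,"xyz": [0,0,-0.02],"yaw": 0},
  {"grip": 0,"xyz": [0,0,0],"yaw": 0},
])

```text
t: 6.78
tool_pos: [0.5092, -0.2892, 0.307]
ee_rot: [-179.3, 1.5, 176.9]
ft_force: [1.0, 0.1, -2.5]
grip_width: 0.0186
```

```bash
python3 -c "
from h import *
for n in ('wrist','scene'):
  c=camera(n); cv2.imwrite('pics/'+n+'4.png',c['frame'])
go(.42,.075,.30,177)"
```

```text
t 6.88 pos [ 0.5084 -0.2885  0.304 ] rot [-179.46    1.3   176.85] F [-0.7  0.3 -3.7] w 0.0191 tool delta mm [108.3 358.1  -1.8] turn -0.15
```

View pics/scene4.png

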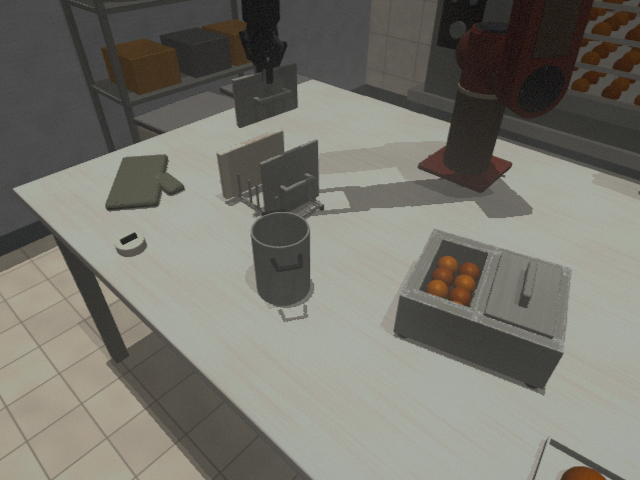

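View pics/wrist4.png

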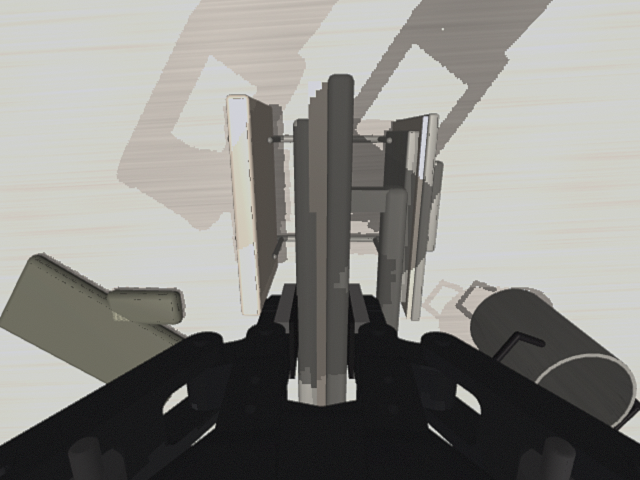

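Request:
drive_tool([
  {"grip": 0,"xyz": [0.006,0.02,0],"yaw": 0},
  {"grip": 0,"xyz": [0.011,0.037,0],"yaw": 0},
  {"grip": 0,"xyz": [0.011,0.037,0],"yaw": 0},
  {"grip": 0,"xyz": [0.011,0.037,0],"yaw": 0},
  {"grip": 0,"xyz": [0.011,0.037,0],"yaw": 0},
  {"grip": 0,"xyz": [0.011,0.037,0],"yaw": 0},
  {"grip": 0,"xyz": [0.011,0.037,0],"yaw": 0},
  {"grip": 0,"xyz": [0.011,0.037,0],"yaw": 0},
  {"grip": 0,"xyz": [0.011,0.037,0],"yaw": 0},
  {"grip": 0,"xyz": [0.01,0.03,0],"yaw": 0},
  {"grip": 0,"xyz": [0,0,0],"yaw": 0},
])

```text
t: 8.25
tool_pos: [0.4081, 0.0838, 0.2865]
ee_rot: [179.9, 0.0, 177.0]
ft_force: [-0.1, -0.1, -2.9]
grip_width: 0.0188
```

```bash
python3 -c "
from h import *
for n in ('wrist','scene'):
  c=camera(n); cv2.imwrite('pics/'+n+'5.png',c['frame'])
go(.42,.075,.09,177)"
```

```text
t 8.35 pos [0.4089 0.0821 0.2866] rot [1.7997e+02 4.0000e-02 1.7689e+02] F [ 0.2 -0.1 -1.8] w 0.0188 tool delta mm [-11.3  -6.6 196.6] turn -0.11
```

View pics/scene5.png

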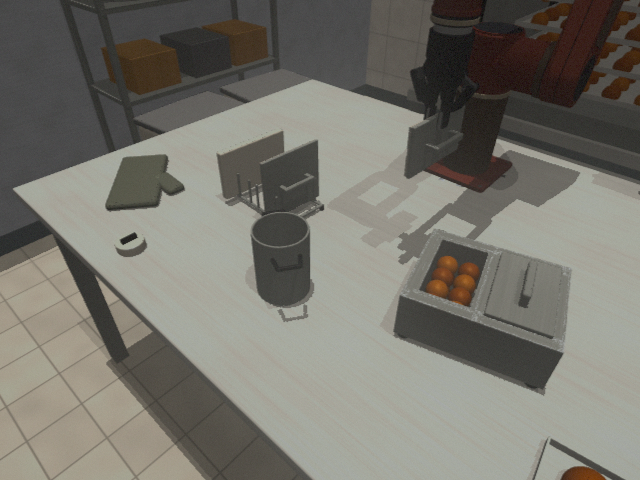

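Request:
drive_tool([
  {"grip": 0,"xyz": [-0.023,-0.031,0],"yaw": 0},
  {"grip": 0,"xyz": [0,0,0.03],"yaw": 0},
  {"grip": 0,"xyz": [0,0,0.035],"yaw": 0},
  {"grip": 0,"xyz": [0,0,0.035],"yaw": 0},
  {"grip": 0,"xyz": [0,0,0.035],"yaw": 0},
  {"grip": 0,"xyz": [0,0,0.03],"yaw": 0},
  {"grip": 0,"xyz": [0,0,0.015],"yaw": 0},
  {"grip": 0,"xyz": [0,0,0],"yaw": 0},
  {"grip": 0,"xyz": [0,0,0],"yaw": 0},
])

```text
t: 9.48
tool_pos: [0.4317, 0.0414, 0.1012]
ee_rot: [-179.9, 0.1, 176.3]
ft_force: [-0.3, -0.1, -3.0]
grip_width: 0.0186
```

```bash
python3 -c "
from h import *
for n in ('wrist','scene'):
  c=camera(n); cv2.imwrite('pics/'+n+'6.png',c['frame'])
go(.43,.05,.075,177)"
```

```text
t 9.57 pos [0.432  0.0415 0.1015] rot [-1.7989e+02  1.4000e-01  1.7630e+02] F [ 0.1 -0.5 -3.2] w 0.0188 tool delta mm [ 2.6  8.4 26.5] turn -0.7
```

View pics/scene6.png

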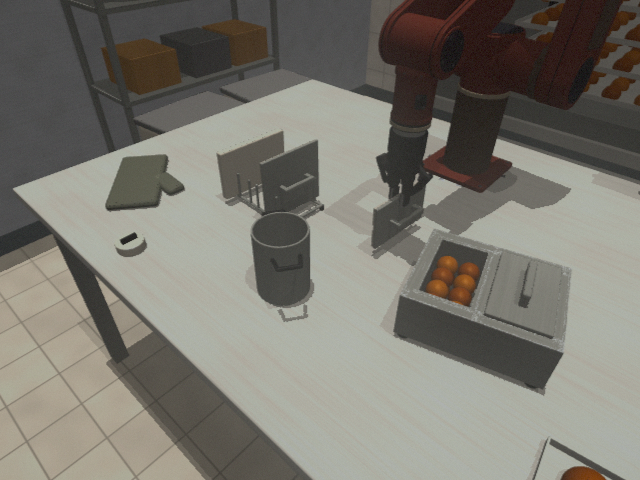

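View pics/wrist6.png

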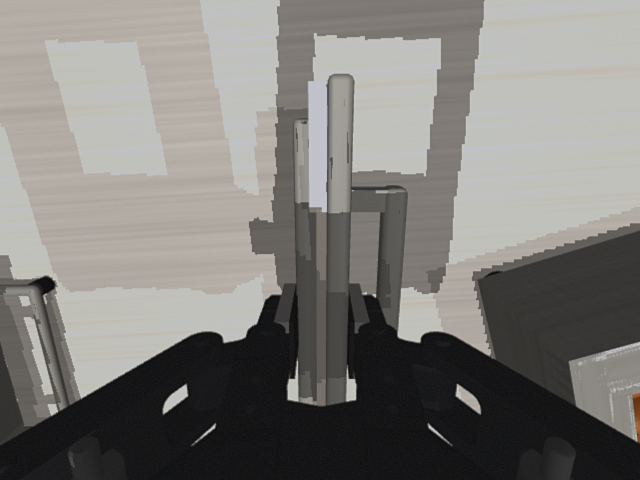

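Request:
drive_tool([
  {"grip": 0,"xyz": [0,0,0.012],"yaw": 0},
  {"grip": 0,"xyz": [0,0,0.008],"yaw": 0},
  {"grip": 0,"xyz": [0,0,0.003],"yaw": 0},
  {"grip": 0,"xyz": [0,0,0.002],"yaw": 0},
  {"grip": 0,"xyz": [0,0,0],"yaw": 0},
])

```text
t: 10.2
tool_pos: [0.4331, 0.0416, 0.0761]
ee_rot: [-179.9, 0.3, 176.3]
ft_force: [0.0, 0.5, -2.9]
grip_width: 0.0189
```

Request:
drive_tool([
  {"grip": 0,"xyz": [0,0,0.002],"yaw": 0},
  {"grip": 0,"xyz": [0,0,0.001],"yaw": 0},
  {"grip": 0,"xyz": [0,0,0],"yaw": 0},
])

```text
t: 10.58
tool_pos: [0.4338, 0.0416, 0.0754]
ee_rot: [-179.9, 0.3, 176.3]
ft_force: [0.4, 0.2, -2.5]
grip_width: 0.0188
```

Request:
drive_tool([
  {"grip": 0,"xyz": [0,0,0.003],"yaw": 0},
  {"grip": 0,"xyz": [0,0,0.003],"yaw": 0},
  {"grip": 0,"xyz": [0,0,0],"yaw": 0},
])

```text
t: 10.95
tool_pos: [0.4348, 0.0415, 0.0757]
ee_rot: [-179.8, 0.3, 176.4]
ft_force: [0.1, 0.5, -3.6]
grip_width: 0.0191
```

Request:
drive_tool([
  {"grip": 0,"xyz": [0,0,0.005],"yaw": 0},
  {"grip": 0,"xyz": [0,0,0.005],"yaw": 0},
])

```text
t: 11.2
tool_pos: [0.4359, 0.0418, 0.0742]
ee_rot: [-179.9, 0.1, 176.4]
ft_force: [-16.6, 3.1, 45.1]
grip_width: 0.019
```

Request:
drive_tool([
  {"grip": 0,"xyz": [0,0,0],"yaw": 0},
])

```text
t: 11.32
tool_pos: [0.4368, 0.0419, 0.0755]
ee_rot: [-179.9, 0.2, 176.4]
ft_force: [-0.6, -0.1, -2.5]
grip_width: 0.0188
```

Request:
drive_tool([
  {"grip": 0.32,"xyz": [0,0,0],"yaw": 0},
  {"grip": 0.45,"xyz": [0,0,0],"yaw": 0},
  {"grip": 0.45,"xyz": [0,0,0],"yaw": 0},
])

```text
t: 11.7
tool_pos: [0.4373, 0.0418, 0.0748]
ee_rot: [-179.9, 0.3, 176.4]
ft_force: [0.2, -0.5, 0.1]
grip_width: 0.0383
```

```bash
python3 -c "
from h import *
for n in ('wrist','scene'):
  c=camera(n); cv2.imwrite('pics/'+n+'7.png',c['frame'] if n=='wrist' else cv2.resize(c['frame'][150:270,340:480],None,fx=5,fy=5))
go(.43,.05,.075,177)"
```

```text
t 11.8 pos [0.4372 0.0418 0.0748] rot [-179.85    0.28  176.41] F [-0.   0.3  0.2] w 0.0385 tool delta mm [ 7.7  7.8 -0.3] turn -0.59
```

View pics/scene7.png

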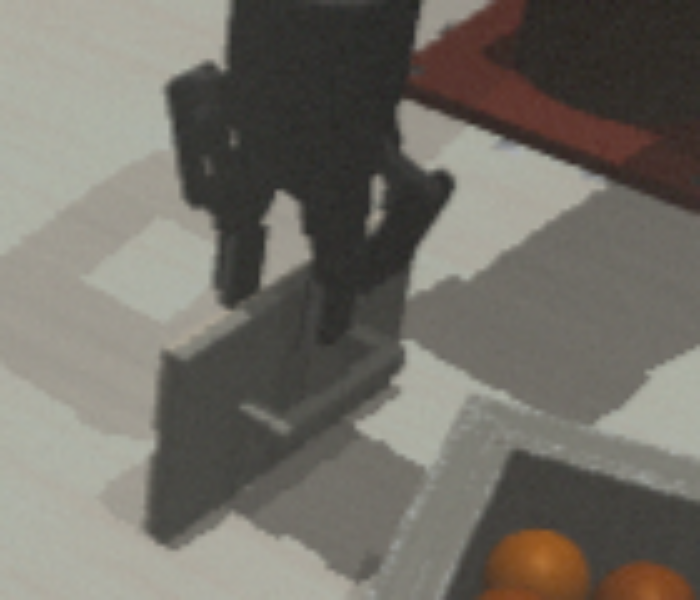

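View pics/wrist7.png

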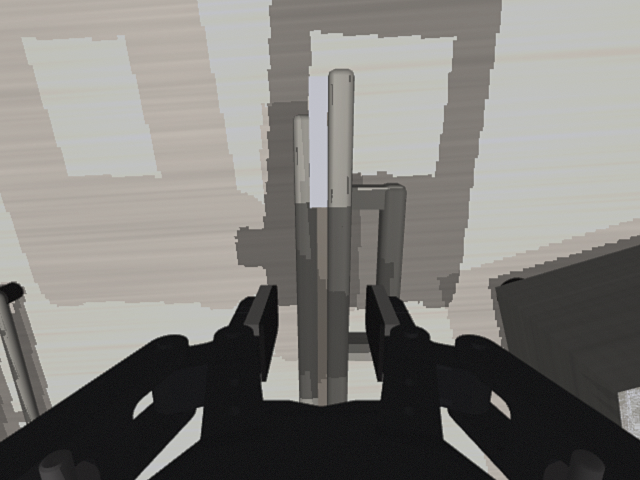

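Request:
drive_tool([
  {"grip": 0.45,"xyz": [0,-0.008,0],"yaw": 0},
  {"grip": 0.45,"xyz": [0,-0.007,0],"yaw": 0},
  {"grip": 0.45,"xyz": [0,-0.006,0],"yaw": 0},
  {"grip": 0.45,"xyz": [0,0,0],"yaw": 0},
])

```text
t: 12.3
tool_pos: [0.4355, 0.0189, 0.0744]
ee_rot: [-179.8, 0.2, 176.4]
ft_force: [-0.5, -0.6, 0.4]
grip_width: 0.0382
```

```bash
python3 -c "
from h import *
for n in ('wrist','scene'):
  c=camera(n); cv2.imwrite('pics/'+n+'8.png',c['frame'] if n=='wrist' else cv2.resize(c['frame'][150:270,340:480],None,fx=5,fy=5))
go(.43,.05,.075,177)"
```

```text
t 12.4 pos [0.4356 0.0192 0.0745] rot [-179.83    0.24  176.42] F [-1.3 -0.7  0.3] w 0.0382 tool delta mm [ 7.5 30.4 -0.7] turn -0.58
```

View pics/wrist8.png

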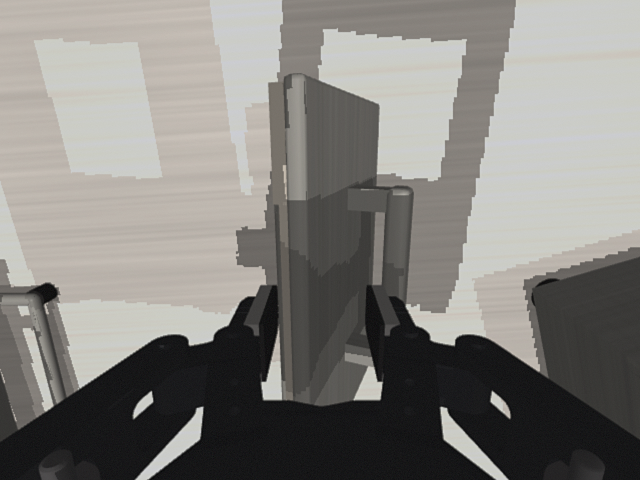

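View pics/scene8.png

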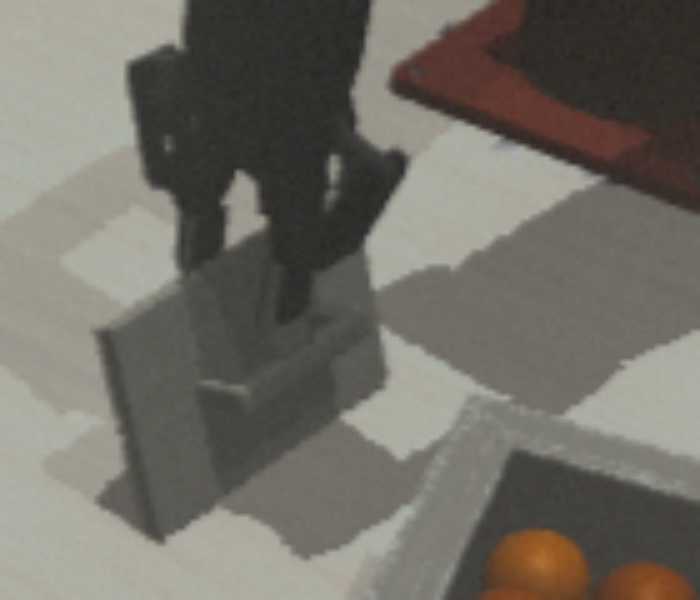

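Request:
drive_tool([
  {"grip": 0.6,"xyz": [0,0,0],"yaw": 0},
  {"grip": 0.8,"xyz": [0,0,0],"yaw": 0},
  {"grip": 1,"xyz": [0,0,0],"yaw": 0},
  {"grip": 1,"xyz": [0,0,0],"yaw": 0},
])

```text
t: 12.9
tool_pos: [0.4356, 0.0197, 0.0745]
ee_rot: [-179.8, 0.2, 176.5]
ft_force: [-0.1, 0.3, 0.1]
grip_width: 0.0858
```

```bash
python3 -c "
from h import *
for n in ('wrist','scene'):
  c=camera(n); cv2.imwrite('pics/'+n+'9.png',c['frame'] if n=='wrist' else cv2.resize(c['frame'][150:270,340:480],None,fx=5,fy=5))
go(.43,.05,.075,177)"
```

```text
t 13.0 pos [0.4355 0.0197 0.0745] rot [-179.84    0.24  176.46] F [-0.2  0.5  0.5] w 0.0855 tool delta mm [ 7.4 29.9 -0.6] turn -0.54
```

View pics/wrist9.png

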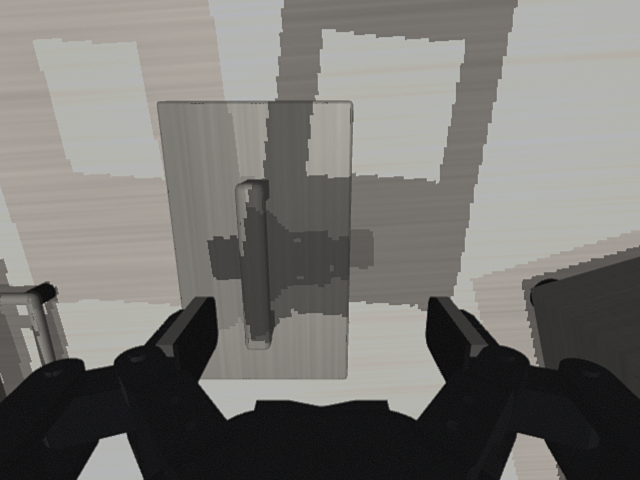

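View pics/scene9.png

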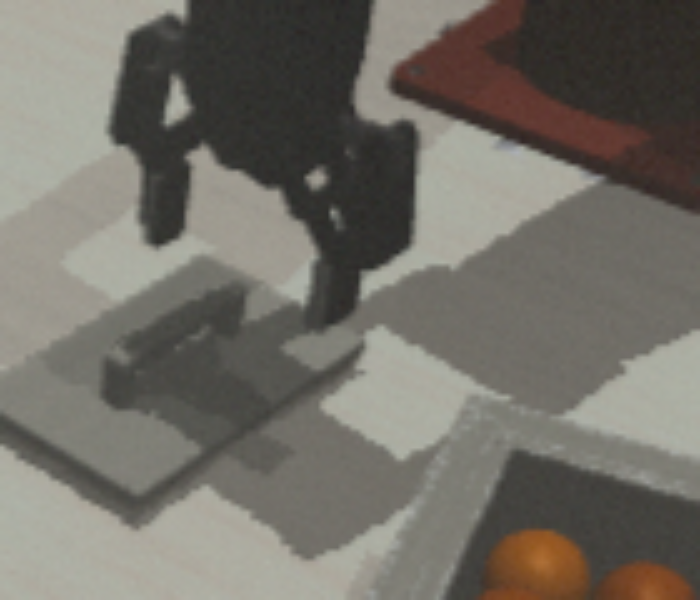

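```bash
python3 -c "
from h import *
c=camera('wrist')
for p in [(158,101),(353,101),(347,378),(183,378)]: print(ray(c,*p,.02).round(4))
for p in [(238,182),(268,182),(246,347),(271,347)]: print('bar',ray(c,*p,.048).round(4))
c=camera('top'); cv2.imwrite('pics/t9.png',cv2.convertScaleAbs(cv2.resize(c['frame'][200:380,200:400],None,fx=3,fy=3),alpha=1.4))
for n in [1]: print(proj(c,[[.45,-.02,.048]]))
"
```

```text
[ 0.3403 -0.0608  0.02  ]
[0.3465 0.0408 0.02  ]
[0.5153 0.0308 0.02  ]
[ 0.5092 -0.0764  0.02  ]
bar [ 0.3818 -0.0174  0.048 ]
bar [ 0.3826 -0.0032  0.048 ]
bar [ 0.4709 -0.0243  0.048 ]
bar [ 0.4717 -0.0107  0.048 ]
[[312.28822117 319.41197721]]
```

View pics/t9.png

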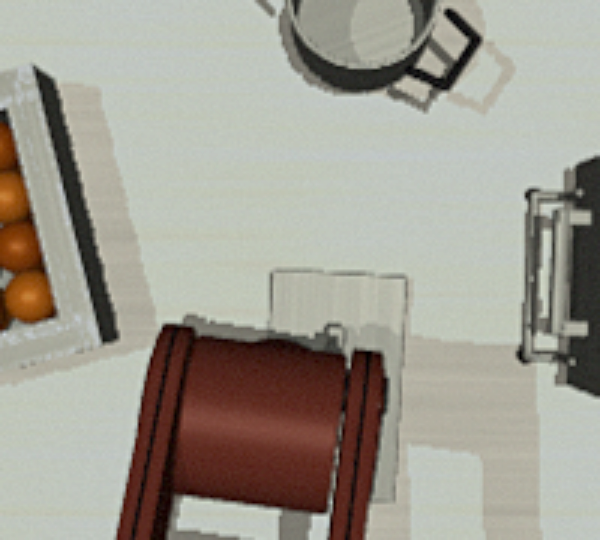

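Request:
drive_tool([
  {"grip": 1,"xyz": [0.007,-0.017,-0.005],"yaw": 0.9},
  {"grip": 0.8,"xyz": [0,-0.017,0],"yaw": 0},
  {"grip": 0.7,"xyz": [0,0,0],"yaw": 0},
])

```text
t: 13.48
tool_pos: [0.426, -0.0142, 0.0797]
ee_rot: [-179.9, 0.3, 175.6]
ft_force: [0.7, 0.6, -0.1]
grip_width: 0.0596
```

```bash
python3 -c "
from h import *
go(.427,-.0145,.027,175.6); print(state()['joints'].round(1))
c=camera('wrist');cv2.imwrite('pics/w10.png',c['frame'])
"
```

```text
t 13.47 pos [ 0.426  -0.0142  0.0797] rot [-179.86    0.25  175.56] F [ 0.7  0.6 -0.1] w 0.0596 tool delta mm [-0.8 -0.1 52.7] turn -0.04
[-1.250e+01 -5.400e+00  1.239e+02 -1.000e-01  6.120e+01 -9.800e+01]
```

View pics/w10.png

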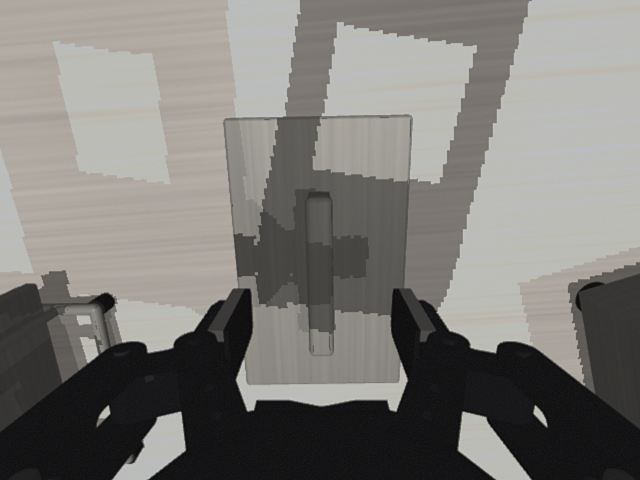

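Request:
drive_tool([
  {"grip": 0.6,"xyz": [0,0,0.025],"yaw": 0},
  {"grip": 0.5,"xyz": [0,0,0.018],"yaw": 0},
  {"grip": 0.4,"xyz": [0,0,0.006],"yaw": 0},
  {"grip": 0.4,"xyz": [0,0,0],"yaw": 0},
])

```text
t: 14.02
tool_pos: [0.4272, -0.0121, 0.0302]
ee_rot: [-179.9, 0.3, 175.6]
ft_force: [-1.2, -0.3, 0.8]
grip_width: 0.0341
```

Request:
drive_tool([
  {"grip": 0.35,"xyz": [0,-0.003,0.006],"yaw": 0},
  {"grip": 0.35,"xyz": [0,0,0],"yaw": 0},
])

```text
t: 14.28
tool_pos: [0.4279, -0.0151, 0.0248]
ee_rot: [-179.9, 0.4, 175.6]
ft_force: [0.0, -0.2, 0.3]
grip_width: 0.0298
```

Now close and take a look.

Request:
drive_tool([
  {"grip": 0.2,"xyz": [0,0,0],"yaw": 0},
  {"grip": 0,"xyz": [0,0,0],"yaw": 0},
  {"grip": 0,"xyz": [0,0,0],"yaw": 0},
  {"grip": 0,"xyz": [0,0,0],"yaw": 0},
], grip_force=80)

```text
t: 14.78
tool_pos: [0.4284, -0.0154, 0.0254]
ee_rot: [-179.9, 0.5, 175.6]
ft_force: [-0.2, 1.0, -0.7]
grip_width: 0.0125
```

Request:
drive_tool([
  {"grip": 0,"xyz": [0,0,-0.015],"yaw": 0},
  {"grip": 0,"xyz": [0,0,-0.03],"yaw": 0},
  {"grip": 0,"xyz": [0,0,-0.03],"yaw": 0},
  {"grip": 0,"xyz": [0,0,-0.03],"yaw": 0},
  {"grip": 0,"xyz": [0,0,-0.03],"yaw": 0},
  {"grip": 0,"xyz": [0,0,-0.03],"yaw": 0},
  {"grip": 0,"xyz": [0,0,-0.015],"yaw": 0},
  {"grip": 0,"xyz": [0,0,0],"yaw": 0},
])

```text
t: 15.78
tool_pos: [0.4243, -0.0142, 0.2142]
ee_rot: [-179.9, 0.4, 175.6]
ft_force: [0.4, 0.5, -3.8]
grip_width: 0.0125
```

```bash
python3 -c "
from h import *
go(.547,.242,.2,-165.5)
c=camera('wrist');cv2.imwrite('pics/w11.png',c['frame'])
c=camera('scene');cv2.imwrite('pics/s11.png',c['frame'])
"
```

```text
t 15.78 pos [ 0.4243 -0.0142  0.2142] rot [-179.92    0.38  175.62] F [ 0.4  0.5 -3.8] w 0.0125 tool delta mm [-102.7  264.9   14.5] turn -18.88
```

View pics/w11.png

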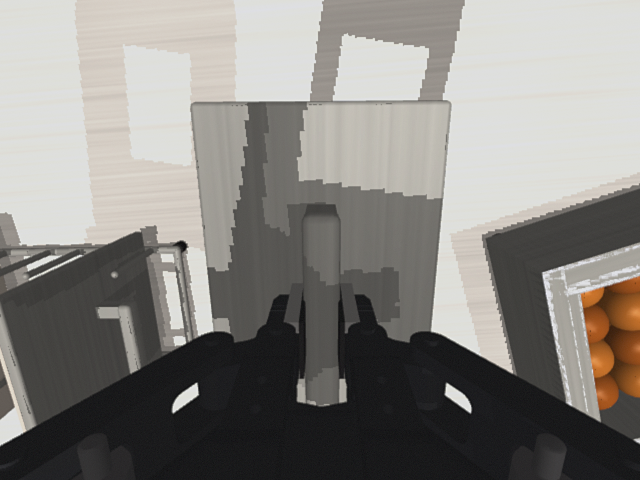

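View pics/s11.png

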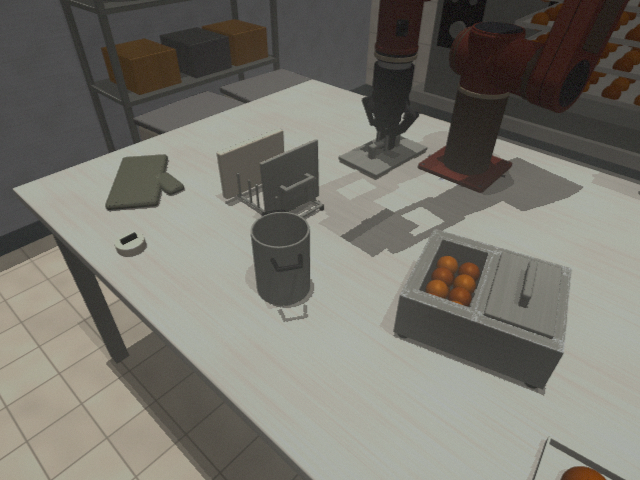

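```bash
python3 -c "
from h import *
c=camera('wrist')
zt=state()['tool_pos'][2]-.005
a=ray(c,192,102,zt);b=ray(c,450,101,zt);print(a.round(4),b.round(4),np.linalg.norm(a-b))
s=state();R=Ro.from_euler('xyz',s['ee_rot'],degrees=True).as_matrix()
print('in tool',(R.T@(a-s['tool_pos'])).round(4),(R.T@(b-s['tool_pos'])).round(4))
c=camera('scene');cv2.imwrite('pics/s12.png',cv2.convertScaleAbs(cv2.resize(c['frame'][225:345,390:510],None,fx=5,fy=5,interpolation=cv2.INTER_CUBIC),alpha=1.5))
P=np.array([[x,y,0.108] for x,y in [(.6101,.3036),(.6315,.2183),(.4842,.1818),(.4612,.2644)]])
print(((proj(c,P)-[390,225]+.5)*5-.5).round(0))
c=camera('top');cv2.imwrite('pics/t12.png',cv2.convertScaleAbs(cv2.resize(c['frame'][220:330,150:250],None,fx=5,fy=5,interpolation=cv2.INTER_CUBIC),alpha=1.5))
print(((proj(c,P)-[150,220]+.5)*5-.5).round(0))
"
```

```text
[ 0.3348 -0.0588  0.2069] [0.342  0.042  0.2069] 0.1010187629788886
in tool [ 0.0846 -0.0514  0.0048] [0.0851 0.0496 0.0048]
[[394. 410.]
 [137. 319.]
 [261.  76.]
 [485. 141.]]
[[ 69. 133.]
 [266.  84.]
 [344. 425.]
 [150. 479.]]
```

View pics/s12.png

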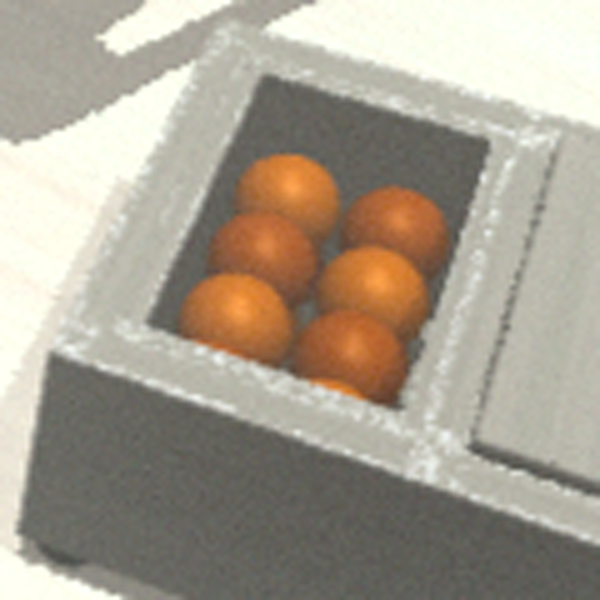

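View pics/t12.png

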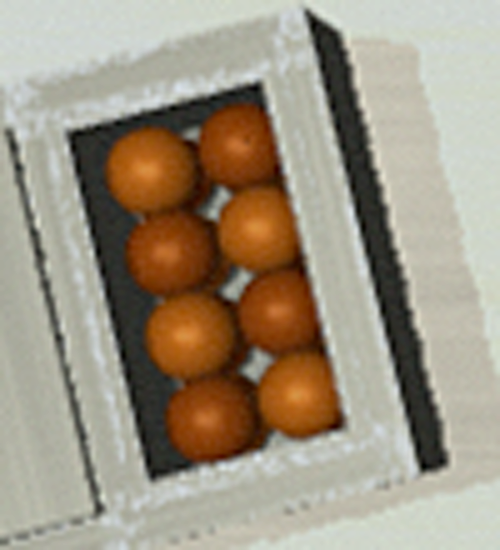

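```bash
python3 -c "
from h import *
def q(n,o,pts):
  c=camera(n)
  P=np.array([ray(c,o[0]+(x+.5)/5-.5,o[1]+(y+.5)/5-.5,.108) for x,y in pts])
  d1=P[0]-P[3];d2=P[1]-P[2];d3=P[0]-P[1];d4=P[3]-P[2]
  print(n,P[:,:2].round(4).tolist(),'ctr',P.mean(0).round(4),'yaw',np.degrees([np.arctan2(d1[1],d1[0]),np.arctan2(d2[1],d2[0]),np.arctan2(-d3[0],d3[1]),np.arctan2(-d4[0],d4[1])]).round(1),'len',[np.linalg.norm(v).round(4) for v in (d1,d2,d3,d4)])
q('scene',(390,225),[(399,409),(149,326),(262,76),(491,142)])
q('top',(150,220),[(70,132),(265,84),(344,426),(151,479)])
"
```

```text
scene [[0.6086, 0.3046], [0.6318, 0.2232], [0.484, 0.1822], [0.4602, 0.2663]] ctr [0.5461 0.2441 0.108 ] yaw [14.5 15.5 15.9 15.8] len [np.float64(0.1533), np.float64(0.1534), np.float64(0.0847), np.float64(0.0874)]
top [[0.6104, 0.3031], [0.6315, 0.2189], [0.4838, 0.1817], [0.4612, 0.264]] ctr [0.5467 0.2419 0.108 ] yaw [14.7 14.1 14.1 15.4] len [np.float64(0.1542), np.float64(0.1523), np.float64(0.0868), np.float64(0.0853)]
```

Request:
drive_tool([
  {"grip": 0,"xyz": [-0.008,0.02,0],"yaw": 0},
  {"grip": 0,"xyz": [-0.014,0.035,0],"yaw": 0},
  {"grip": 0,"xyz": [-0.014,0.035,0],"yaw": 0},
  {"grip": 0,"xyz": [-0.014,0.035,0],"yaw": 0},
  {"grip": 0,"xyz": [-0.014,0.035,0],"yaw": 0},
  {"grip": 0,"xyz": [-0.014,0.035,0],"yaw": 0},
  {"grip": 0,"xyz": [-0.014,0.035,0],"yaw": 0},
  {"grip": 0,"xyz": [-0.009,0.02,0],"yaw": 0},
  {"grip": 0,"xyz": [0,0,0],"yaw": -6},
  {"grip": 0,"xyz": [0,0,0],"yaw": -7},
  {"grip": 0,"xyz": [0,0,0],"yaw": -6},
  {"grip": 0,"xyz": [0,0,0],"yaw": 0},
])

```text
t: 17.62
tool_pos: [0.5438, 0.2352, 0.2]
ee_rot: [-179.9, -0.9, -164.9]
ft_force: [0.3, -0.6, -4.2]
grip_width: 0.012
```

```bash
python3 -c "
from h import *
go(.545,.2436,.135,-165.2)
"
```

```text
t 17.62 pos [0.5438 0.2352 0.2   ] rot [-179.94   -0.85 -164.91] F [ 0.3 -0.6 -4.2] w 0.012 tool delta mm [-4.3  7.8 64.9] turn 0.29
```

Request:
drive_tool([
  {"grip": 0,"xyz": [-0.004,0.008,0.02],"yaw": 0.3},
  {"grip": 0,"xyz": [0,0,0.025],"yaw": 0},
  {"grip": 0,"xyz": [0,0,0],"yaw": 0},
])

```text
t: 18.0
tool_pos: [0.5439, 0.2446, 0.1501]
ee_rot: [-180.0, -1.0, -165.6]
ft_force: [0.3, -0.2, -3.3]
grip_width: 0.0122
```

```bash
python3 -c "
from h import *
go(.545,.2436,.135,-165.2)
c=camera('wrist');cv2.imwrite('pics/w13.png',c['frame'])
c=camera('scene');cv2.imwrite('pics/s13.png',cv2.convertScaleAbs(cv2.resize(c['frame'][205:355,380:580],None,fx=4,fy=4,interpolation=cv2.INTER_CUBIC),alpha=1.5))
go(.545,.2436,.135,-165.2)
"
```

```text
t 18.0 pos [0.5439 0.2446 0.1501] rot [-179.96   -1.02 -165.57] F [ 0.3 -0.2 -3.3] w 0.0122 tool delta mm [-1.  -1.2 15.1] turn -0.37
t 18.1 pos [0.5458 0.2451 0.1531] rot [-179.97   -0.74 -165.53] F [-0.2  0.1 -1.9] w 0.0122 tool delta mm [ 0.9 -1.2 18.1] turn -0.33
```

View pics/w13.png

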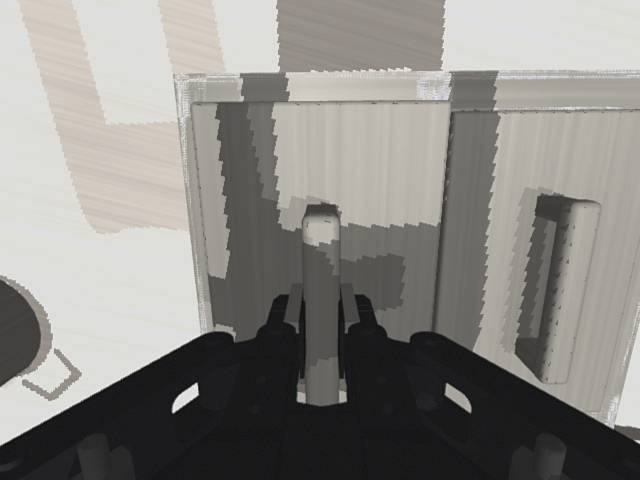

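View pics/s13.png

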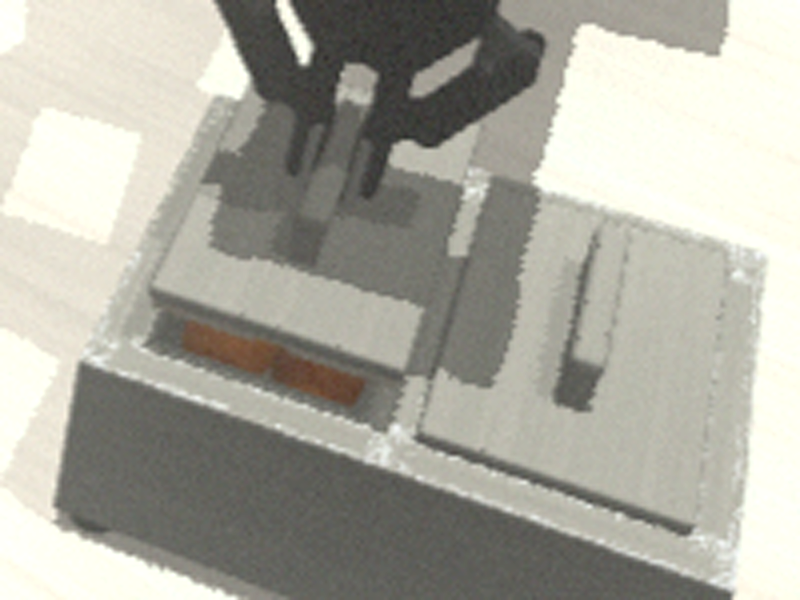

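Request:
drive_tool([
  {"grip": 0,"xyz": [0,-0.001,0.012],"yaw": -0.3},
  {"grip": 0,"xyz": [0,0,0.008],"yaw": 0},
  {"grip": 0,"xyz": [0,0,0],"yaw": 0},
])

```text
t: 18.48
tool_pos: [0.5471, 0.2444, 0.1337]
ee_rot: [-180.0, -0.6, -165.3]
ft_force: [0.5, 0.5, -3.2]
grip_width: 0.012
```

```bash
python3 -c "
from h import *
go(.545,.2436,.127,-165.2)
"
```

```text
t 18.48 pos [0.5471 0.2444 0.1337] rot [-179.98   -0.55 -165.26] F [ 0.5  0.5 -3.2] w 0.012 tool delta mm [ 2.2 -0.3  6.7] turn -0.06
```

Request:
drive_tool([
  {"grip": 0,"xyz": [0.003,0,0.006],"yaw": 0},
  {"grip": 0,"xyz": [0,0,0],"yaw": 0},
])

```text
t: 18.73
tool_pos: [0.5447, 0.2438, 0.1283]
ee_rot: [-180.0, -0.4, -165.3]
ft_force: [-0.3, -0.4, -1.0]
grip_width: 0.0124
```

```bash
python3 -c "
from h import *
go(.545,.2436,.121,-165.2)
c=camera('wrist');cv2.imwrite('pics/w14.png',c['frame'])
"
```

```text
t 18.73 pos [0.5447 0.2438 0.1283] rot [-179.99   -0.45 -165.28] F [-0.3 -0.4 -1. ] w 0.0124 tool delta mm [-0.4 -0.2  7.3] turn -0.08
```

View pics/w14.png

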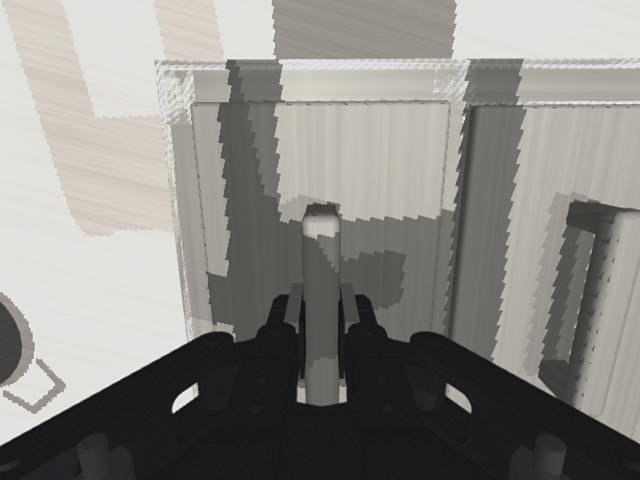

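Request:
drive_tool([
  {"grip": 0,"xyz": [0,0,0.003],"yaw": 0},
  {"grip": 0,"xyz": [0,0,0.003],"yaw": 0},
])

```text
t: 19.02
tool_pos: [0.5459, 0.2442, 0.1263]
ee_rot: [-180.0, -0.3, -165.3]
ft_force: [-7.5, -2.1, 14.6]
grip_width: 0.0121
```

Request:
drive_tool([
  {"grip": 0,"xyz": [0.001,0,0.004],"yaw": 0},
  {"grip": 0,"xyz": [0.001,0,0.004],"yaw": 0},
])

```text
t: 19.27
tool_pos: [0.5458, 0.2442, 0.1247]
ee_rot: [-180.0, 0.0, -165.3]
ft_force: [-6.9, -3.8, 15.7]
grip_width: 0.0121
```

Request:
drive_tool([
  {"grip": 0,"xyz": [0.001,0,0.005],"yaw": 0},
  {"grip": 0,"xyz": [0.001,0,0.005],"yaw": 0},
  {"grip": 0,"xyz": [0.001,0,0.005],"yaw": 0},
])

```text
t: 19.65
tool_pos: [0.5459, 0.2441, 0.1213]
ee_rot: [-179.9, 0.4, -165.2]
ft_force: [-14.7, -5.9, 30.5]
grip_width: 0.0123
```

Request:
drive_tool([
  {"grip": 0,"xyz": [0.002,0,0.004],"yaw": 0},
  {"grip": 0,"xyz": [0.002,0,0.004],"yaw": 0},
])

```text
t: 19.9
tool_pos: [0.546, 0.2442, 0.1214]
ee_rot: [-179.9, 1.0, -165.2]
ft_force: [-4.0, -1.7, 14.1]
grip_width: 0.0124
```

Request:
drive_tool([
  {"grip": 0,"xyz": [0,0,0],"yaw": 0},
])

```text
t: 20.02
tool_pos: [0.5465, 0.2443, 0.1226]
ee_rot: [-179.9, 1.1, -165.2]
ft_force: [0.7, -0.2, -3.3]
grip_width: 0.0125
```

```bash
python3 -c "
from h import *
go(.545,.2436,.121,-165.2)
c=camera('wrist');cv2.imwrite('pics/w15.png',c['frame'])
c=camera('scene');cv2.imwrite('pics/s15.png',cv2.convertScaleAbs(cv2.resize(c['frame'][205:355,380:580],None,fx=4,fy=4,interpolation=cv2.INTER_CUBIC),alpha=1.5))
"
```

```text
t 20.02 pos [0.5465 0.2443 0.1226] rot [-179.92    1.11 -165.22] F [ 0.7 -0.2 -3.3] w 0.0125 tool delta mm [ 1.6 -0.3  1.6] turn -0.02
```

View pics/s15.png

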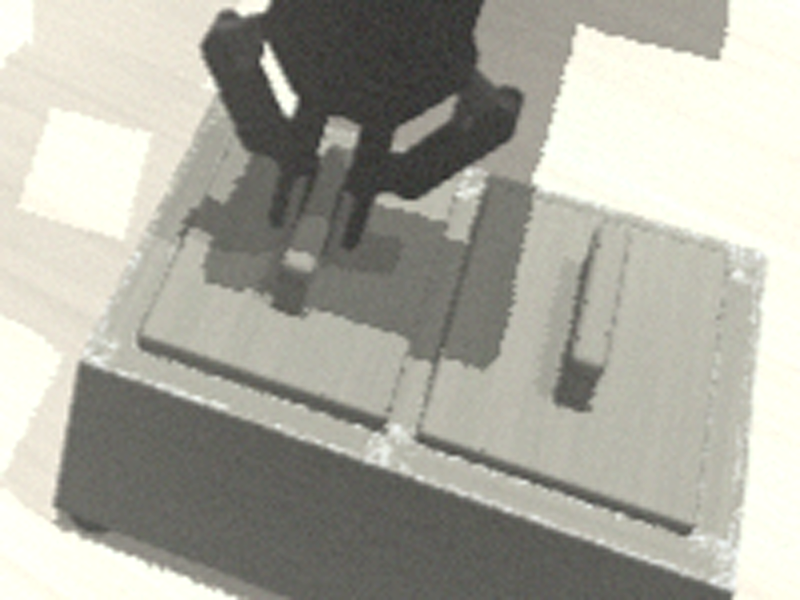

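View pics/w15.png

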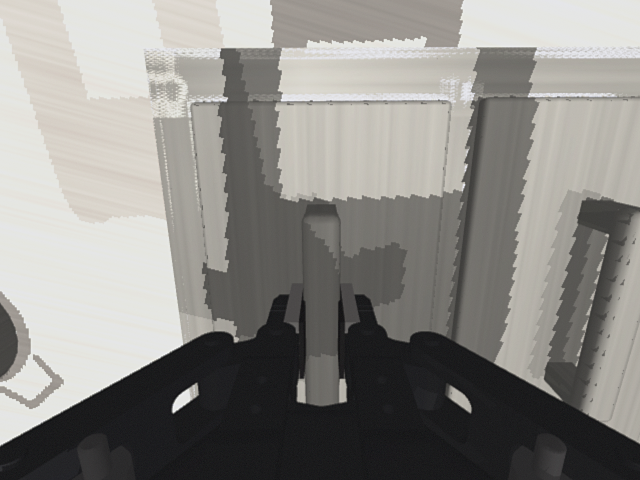

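Request:
drive_tool([
  {"grip": 0.2,"xyz": [0,0,0],"yaw": 0},
  {"grip": 0.4,"xyz": [0,0,0],"yaw": 0},
  {"grip": 0.4,"xyz": [0,0,-0.02],"yaw": 0},
  {"grip": 0.4,"xyz": [0,0,-0.04],"yaw": 0},
  {"grip": 0.2,"xyz": [0,0,-0.04],"yaw": 0},
  {"grip": 0,"xyz": [0,0,0],"yaw": 0},
])

```text
t: 20.88
tool_pos: [0.5451, 0.2441, 0.2284]
ee_rot: [-179.9, 1.2, -165.2]
ft_force: [0.5, 0.5, 0.1]
grip_width: 0.0009
```

```bash
python3 -c "
from h import *
go(.545,.2436,.121,-165.2)
c=camera('wrist');cv2.imwrite('pics/w16.png',c['frame'])
c=camera('scene');cv2.imwrite('pics/s16.png',cv2.convertScaleAbs(cv2.resize(c['frame'][225:355,380:580],None,fx=4,fy=4,interpolation=cv2.INTER_CUBIC),alpha=1.5))
"
```

```text
t 20.88 pos [0.5451 0.2441 0.2284] rot [-179.92    1.17 -165.22] F [0.5 0.5 0.1] w 0.0009 tool delta mm [  2.4  -0.3 107.4] turn -0.02
```

View pics/s16.png

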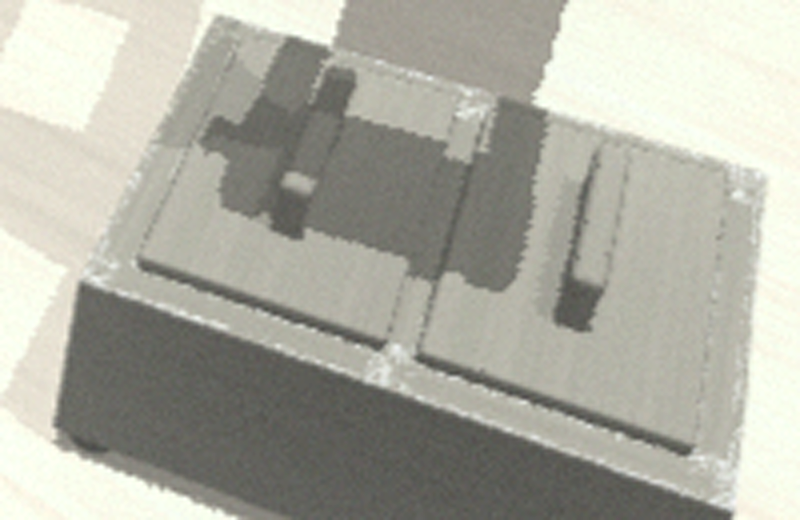

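View pics/w16.png

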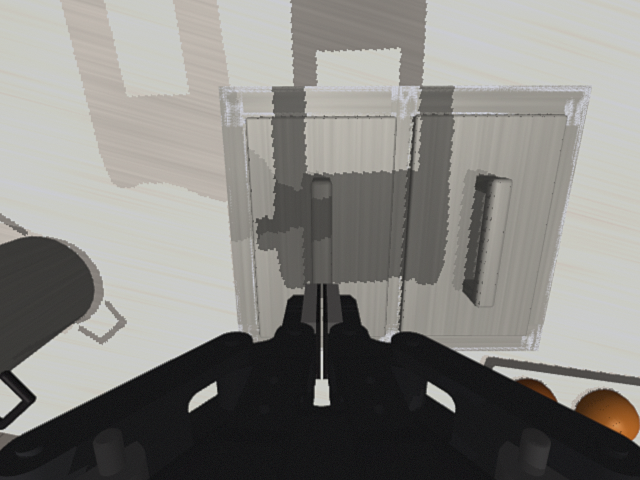

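```bash
python3 -c "
from h import *
go(.612,.261,.15,-165.2)
go(.484,.227,.15,-165.2)
"
```

```text
t 20.98 pos [0.5431 0.2435 0.2241] rot [-179.91    0.81 -165.23] F [-0.  -0.3 -0.2] w -0.0001 tool delta mm [-70.1  -0.5  75.1] turn -0.03
t 20.98 pos [0.5431 0.2435 0.2241] rot [-179.91    0.81 -165.23] F [-0.  -0.3 -0.2] w -0.0001 tool delta mm [62.4 -0.8 73.2] turn -0.03
```

Request:
drive_tool([
  {"grip": 0,"xyz": [-0.035,0,0],"yaw": 0},
  {"grip": 0,"xyz": [-0.035,0,0],"yaw": 0},
  {"grip": 0,"xyz": [0,0,0.03],"yaw": 0},
  {"grip": 0,"xyz": [0,0,0.03],"yaw": 0},
  {"grip": 0,"xyz": [0,0,0.015],"yaw": 0},
  {"grip": 0,"xyz": [0,0,0.01],"yaw": 0},
  {"grip": 0,"xyz": [0,0,0.008],"yaw": 0},
  {"grip": 0,"xyz": [0,0,0],"yaw": 0},
])

```text
t: 21.98
tool_pos: [0.6093, 0.2607, 0.1227]
ee_rot: [-179.9, 0.1, -165.2]
ft_force: [-0.8, -0.6, -0.2]
grip_width: -0.0001
```

```bash
python3 -c "
from h import *
go(.612,.261,.116,-165.2)
"
```

```text
t 21.98 pos [0.6093 0.2607 0.1227] rot [-1.7989e+02  1.5000e-01 -1.6522e+02] F [-0.8 -0.6 -0.2] w -0.0001 tool delta mm [-2.7 -0.4  6.7] turn -0.02
```

Request:
drive_tool([
  {"grip": 0,"xyz": [-0.003,0,0.004],"yaw": 0},
  {"grip": 0,"xyz": [0,0,0.003],"yaw": 0},
])

```text
t: 22.22
tool_pos: [0.6137, 0.2619, 0.1176]
ee_rot: [-179.9, 0.4, -165.2]
ft_force: [0.2, 0.2, 0.3]
grip_width: -0.0002
```

Request:
drive_tool([
  {"grip": 0,"xyz": [0,0,0.003],"yaw": 0},
  {"grip": 0,"xyz": [0,0,0.003],"yaw": 0},
])

```text
t: 22.48
tool_pos: [0.6141, 0.262, 0.116]
ee_rot: [-179.9, 0.4, -165.2]
ft_force: [-11.0, -4.1, 21.2]
grip_width: -0.0002
```

Request:
drive_tool([
  {"grip": 0,"xyz": [0.001,0,0.003],"yaw": 0},
  {"grip": 0,"xyz": [0.001,0,0.003],"yaw": 0},
  {"grip": 0,"xyz": [0.001,0,0.003],"yaw": 0},
])

```text
t: 22.85
tool_pos: [0.6141, 0.262, 0.1161]
ee_rot: [-179.9, 0.8, -165.2]
ft_force: [-4.4, -0.4, 11.9]
grip_width: -0.0001
```

Far end is home at z ≈ 0.116. Now the near end.

Request:
drive_tool([
  {"grip": 0,"xyz": [0,0,-0.03],"yaw": 0},
  {"grip": 0,"xyz": [0,0,-0.03],"yaw": 0},
  {"grip": 0,"xyz": [0.04,0,0],"yaw": 0},
  {"grip": 0,"xyz": [0.045,0,0],"yaw": 0},
  {"grip": 0,"xyz": [0.045,0,0],"yaw": 0},
  {"grip": 0,"xyz": [0,0,0],"yaw": 0},
])

```text
t: 23.6
tool_pos: [0.485, 0.2279, 0.1774]
ee_rot: [-179.9, 1.1, -165.2]
ft_force: [0.3, 0.0, 0.6]
grip_width: 0.0
```

```bash
python3 -c "
from h import *
go(.484,.227,.116,-165.2)
"
```

```text
t 23.6 pos [0.485  0.2279 0.1774] rot [-179.87    1.08 -165.19] F [0.3 0.  0.6] w 0.0 tool delta mm [ 2.4 -0.5 61.3] turn 0.01
```

Request:
drive_tool([
  {"grip": 0,"xyz": [0.001,0,0.025],"yaw": 0},
  {"grip": 0,"xyz": [0,0,0.02],"yaw": 0},
  {"grip": 0,"xyz": [0,0,0.01],"yaw": 0},
  {"grip": 0,"xyz": [0,0,0],"yaw": 0},
])

```text
t: 24.1
tool_pos: [0.4894, 0.229, 0.1243]
ee_rot: [-179.9, 1.6, -165.2]
ft_force: [-0.4, -0.3, 0.5]
grip_width: 0.0001
```

Request:
drive_tool([
  {"grip": 0,"xyz": [0,0,0.003],"yaw": 0},
  {"grip": 0,"xyz": [0,0,0.003],"yaw": 0},
])

```text
t: 24.35
tool_pos: [0.4911, 0.2294, 0.1196]
ee_rot: [-179.9, 1.7, -165.2]
ft_force: [0.7, 0.4, 0.4]
grip_width: 0.0
```

Request:
drive_tool([
  {"grip": 0,"xyz": [0.009,0,0],"yaw": 0},
  {"grip": 0,"xyz": [0.001,0,0.003],"yaw": 0},
  {"grip": 0,"xyz": [0.001,0,0.003],"yaw": 0},
])

```text
t: 24.72
tool_pos: [0.4814, 0.2269, 0.116]
ee_rot: [-179.9, 1.9, -165.2]
ft_force: [-7.6, -2.2, 25.1]
grip_width: 0.0004
```

Request:
drive_tool([
  {"grip": 0,"xyz": [0,0,0.002],"yaw": 0},
  {"grip": 0,"xyz": [0.001,0,0.003],"yaw": 0},
  {"grip": 0,"xyz": [0.001,0,0.003],"yaw": 0},
])

```text
t: 25.1
tool_pos: [0.4814, 0.2269, 0.1161]
ee_rot: [-179.8, 2.2, -165.1]
ft_force: [-6.7, -3.2, 18.9]
grip_width: 0.0003
```

Request:
drive_tool([
  {"grip": 0,"xyz": [0,0,-0.03],"yaw": 0},
  {"grip": 0,"xyz": [0,0,-0.04],"yaw": 0},
  {"grip": 0,"xyz": [0,0,-0.04],"yaw": 0},
  {"grip": 0,"xyz": [0.03,-0.03,-0.03],"yaw": 0},
  {"grip": 0,"xyz": [0.03,-0.03,0],"yaw": 0},
  {"grip": 0,"xyz": [0,-0.04,0],"yaw": 0},
  {"grip": 0,"xyz": [0,-0.04,0],"yaw": 0},
  {"grip": 0,"xyz": [0,0,0],"yaw": 0},
])

```text
t: 26.1
tool_pos: [0.453, 0.0715, 0.2606]
ee_rot: [-179.7, 2.5, -165.0]
ft_force: [-0.2, 0.5, -0.1]
grip_width: -0.0002
```

```bash
python3 -c "
from h import *
go(.545,.2436,.121,-165.2)
c=camera('top');cv2.imwrite('pics/t17.png',c['frame'])
c=camera('scene');cv2.imwrite('pics/s17.png',cv2.convertScaleAbs(cv2.resize(c['frame'][225:375,390:580],None,fx=4,fy=4,interpolation=cv2.INTER_CUBIC),alpha=1.5))
cv2.imwrite('pics/s17f.png',c['frame'])
"
```

```text
t 26.1 pos [0.453  0.0715 0.2606] rot [-179.72    2.51 -165.  ] F [-0.2  0.5 -0.1] w -0.0002 tool delta mm [-127.1  143.1  144.6] turn 0.2
```

View pics/s17.png

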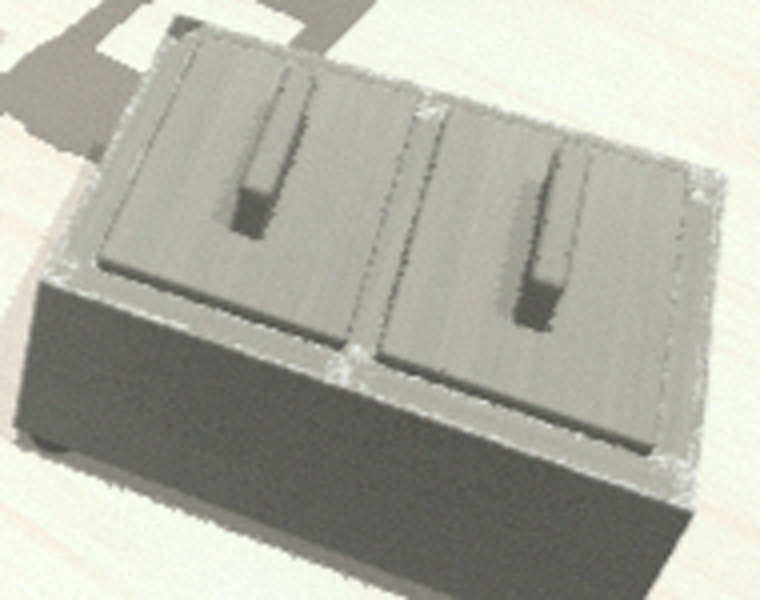

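View pics/t17.png

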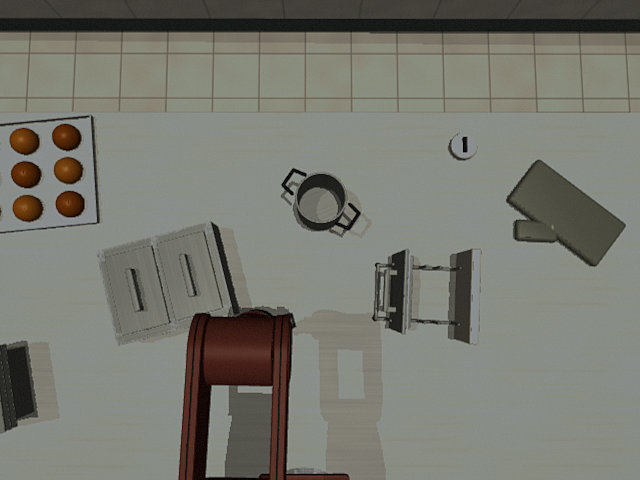

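View pics/s17f.png

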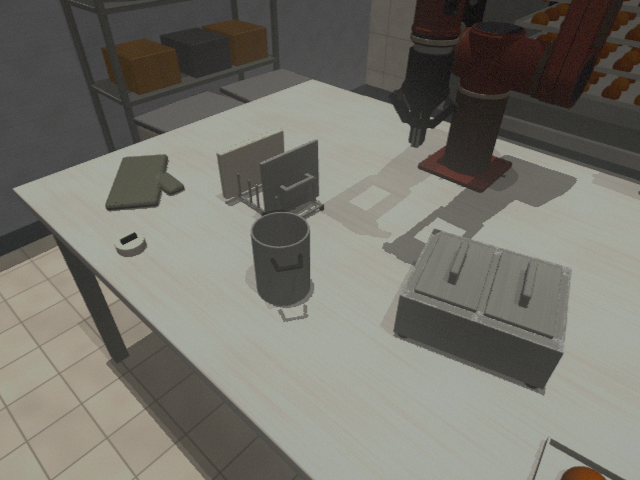

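```bash
python3 -c "
from h import *
print(hand_in(), state()['t'])"
```

```text
the job is handed in; nothing more can be done
the job is handed in; nothing more can be done
```

The lid is on the open pan, pressed fully down and level along its length, and I handed the job in at about 26 s of the 70 s allowed. I took it from the middle slot of the rack, stood it on the bench and tipped it over with its handle up. I then let go, picked it up by the handle, set it on the pan and pressed it down.

**Last checks:**
- **Seal:** the first press, through the handle, may have left the far end slightly proud. I let go and pressed each end of the lid with closed fingertips at about 20–25 N. The plate top came to 0.116 m at both ends, which is the seated height.
- **Level:** in the last pictures the lid looks flush with the neighbouring lid. I pressed and measured only on the centre line and did not probe the four corners one by one; their level is judged from the pictures.
- **Other things:** the big lid, the board, the neighbouring lid and the pot look unmoved.

**Less smooth than planned:**
- When I set the lid's edge on the bench, the wrist force reached about 45 N for a moment, well below the 120 N limit.
- I had planned to lower the lid gradually on a finger, but it dropped flat the last part of the way.
- The tool's tilt had drifted to 2.5° by the end. It was clear of everything and did not affect the lid.

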